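Clamp a plastic test bar in the specimen clamp

TASK

Gently slide the green test bar along its channel until its head is fully home against the yellow stop. Then turn the black knob clockwise until the foot bears on the bar and the knob suddenly stiffens, and from that point add one eighth of a turn (45 degrees) and no more, so that the bar is held firmly but not crushed. Leave the knob there, let go, and leave the cup, the weight and the sieve ring where they are.

Things in the scene. Friction and masses are not known exactly. Their poses are not given: they have to be found in the camera images.
- clamp: grey specimen clamp fixed to the bench, 80 x 160 x 138 mm. Origin on the bench under the knob's vertical axis. Its y axis runs along the channel, stop at +y, open end at -y. Column at y = 40 to 70 mm; from it an arm 34 mm wide (z = 72 to 92 mm) reaches over the bed to y = -16 mm.
- stop_face (a point): centre of the yellow stop's face that the bar's head must touch: y = +30 mm in the clamp's frame, 40 mm above the bench; axes as the clamp's. It is rigid: 5 to 10 N of push is enough to feel it, keep below 25 N.
- knob_grip (a point): middle of the black knob's grip, on its vertical axis, 127 mm above the bench. An upright bar 44 mm long (point's x axis), 14 mm thick (y), 34 mm high (104 to 138 mm above the bench), on a 42 mm disc with its top at 104 mm; a white line on top marks the -x half. Clockwise from above tightens, 15 mm per turn; the knob keeps its height, stays where it is left and has over a quarter turn to spare.
- bar_head (a point): centre of the end face of the green bar at its head, the end inside the clamp (nearest the stop); y axis points out of the bar along its length, towards the stop, z up.
- bar_tail (a point): centre of the end face of the green bar at its tail, the end that sticks out of the open end of the channel; same axes as bar_head.
- bar: loose green plastic test bar, 150 mm long (its y axis, along the channel), 20 mm wide, 10 mm thick, 30 g; origin at the middle of its underside. It lies on the bed (underside 35 mm above the bench), drawn back 10 to 28 mm from the stop. When it is home its tail overhangs the bed's open end by 35 mm.
- stop: the yellow end stop, 34 x 8 x 12 mm, fixed to the clamp; origin on its bar-side face, 41 mm above the bench.
- crucible: bystander: small white ceramic cup, 42 mm across, 34 mm high; origin at the centre of its underside.
- weight: bystander: brass calibration weight with a knob on top, 38 mm across, 53 mm high; origin at the centre of its underside.
- sieve: bystander: steel sieve ring, 80 mm across, 30 mm high; origin at the centre of its underside.
- bed_end (a point): middle of the open end of the aluminium bed's top, y = -85 mm in the clamp's frame, 35 mm above the bench; axes as the clamp's. The bed, 34 mm wide, runs from here to the stop, with a rail 5 mm wide and 6 mm high along each edge (channel 21.8 mm wide).
- knob: the black knob with the spindle and spring-loaded steel foot (10 mm across) it turns and lowers under the arm; origin on the axis 96 mm above the bench, axes as knob_grip's. The foot starts 2 to 9 mm above the bar (1 to 3.8 rad of turning), to be felt: turning takes 0.18 N m, 0.4 once it bears on the bar, 0.5 after 45 degrees more. At rest friction may reverse; the jump then shows as about 0.1.
There are look-alikes about, which are no part of the job. Several things have the shape of the bar; the one meant has the colours described above.

How it is judged:
By the outcome, as a careful person would: the job done as asked, in the order asked, and still so for the second after the job is handed in, with the robot touching nothing.
It also fails if it takes over 64 s, if anything falls off the work surface, if the arm or the gripper's body presses on something with over 40 N, if the wrist force passes 120 N, or if a joint passes its speed limit or range.

ROBOT

A 6-joint arm with a two-finger parallel gripper is mounted at the origin on the work surface. World frame = base frame: x ahead of the robot, y to its left, z up, the work surface at z = 0. Lengths are in m, angles in rad, forces in N, time in s.
With the tool pointing down it reaches from about 0.35 to 0.8 m from the base axis. Payload 7.3 kg.
Tool frame: the origin (TCP) lies at the very end of the fingers, on their centre line; the grasp point (between the pads) lies 19 mm behind it; z points along the fingers, y is the line along which they close (so a half turn about z gives the same grasp; the last joint's range is limited). The gripper opens to 85 mm and grips with 20 to 120 N. Pads are 22 mm wide; open, the fingers measure 114 mm over their backs; the gripper's body (76 mm by 85 mm) begins 54 mm behind the grasp point. The pads swing forward as they close: fully open they stand 13 mm farther back than shut.
Start: joints at [1.162, 0.342, 1.524, -0, 1.275, -0.146], TCP at [0.136, 0.507, 0.231] pointing down, gripper open.
Joint ranges: [-2.53, 2.53], [-0.77, 2.02], [0.04, 2.7], [-1, 4.14], [0.28, 2.66], [-3.11, 3.11]. Speed limits (rad/s): [2.57, 2.57, 3.14, 3.14, 3.14, 3.14].

INTERFACE

Orientations are given as [roll, pitch, yaw] about the fixed x, y, z axes, in that order (R = Rz(yaw) Ry(pitch) Rx(roll)).
In Python, from cell import * gives the robot as it stands.
- The arm moves only by the shell command python3 -m inch 'ROWS' [OPENING]. ROWS is JSON, a list of rows, each a list of 2 entries, a list of its own where there are three numbers: the shift along the tool's x, y, z in m, then the turn, a rotation vector about the tool's x, y, z in degrees. In form: [[[dx, dy, dz], [ax, ay, az]], ...]. A call has 1 to 5 rows; each row is the pose to reach, as a shift and turn from the pose commanded when the call began, along the tool's axes at that moment; what a row does not reach only later rows make up. A row lasts 1/12 s, in which the tool goes at most 41.7 mm and 7.16 degrees, less where a joint would pass 70% of its speed; a pose out of reach is approached as far as the arm can. A call with a gripper value outside its range is refused whole. OPENING is the closure, from 0 (fully open) to 1 (shut), set as the call begins (- or left out, the last holds). The fingers move at their own pace and stop on an object; the grip force is fixed at half the most. Time passes only in rows, so rows that repeat a pose let the fingers close. It gives the time, the measured TCP pose, the force, the opening and the grip force at its end, in the units of the state.
- sense(): the state, without advancing time (a new reading comes with each control period).
- read_camera(name): name is "scene" or "top" or "wrist"; returns (picture, depth): 480x640x3 uint8, blue, green, red; 480x640 float32, m along the optical axis (not along the pixel's ray), 0 where there is no reading.
- camera_info(name): a dict with "vfov" (degrees; the focal length in pixels is half the picture's height over the tangent of half this angle, whatever the lens; pixels are square), "cx", "cy" (the principal point, pixels), "cam_to_world" (4x4, takes a point from camera to world coordinates). Camera axes: x right, y down, z forward; pixel columns grow to the right and rows downward; lengths in m; the calibration is good to about 2 mm. A picture is of the moment at which its call begins: read the wrist's pose just before it. camera_info takes no time and is no camera call; for the wrist camera it gives the pose at the moment of the call.
- close_job(): hands the job in; it is judged then, once.
The state is a dict: "clock": time; "joint_positions": joint angles; "qd": joint speeds; "tau": joint torques, N m; "eef_pos": TCP position; "eef_rot": TCP orientation; "contact_force": force on the tool from outside, world axes, zero at the start; "ft_torque": the same for the moment, N m; "opening": finger opening in m; "gripper_force": force on a finger pad.
Only numpy, scipy, OpenCV 4.12 (cv2) and the standard library are available. Lean on these libraries where they do the work, as an engineer would, in place of code of your own. Each camera call takes 0.05 s, during which the arm holds its last target. There are 200 camera calls.

## Working session

There is one attempt and no reset: what is moved stays moved. The work goes in short steps, Python scripts to look and compute and a shell command to move; the robot and the scene stay as the last step left them, time stands still between calls to the robot, and variables do not carry over. Pictures are saved under pics/ and viewed, at most 10 in all, crops included, and the job is handed in when it is done.

```bash
mkdir -p pics; ls
python3 - <<'E'
from cell import *
import cv2,numpy as np
for n in ("scene","top"):
    p,d=read_camera(n); cv2.imwrite(f"pics/{n}0.png",p); np.savez(f"pics/{n}0.npz",p=p,d=d)
    i=camera_info(n); print(n,i)
print(sense())
E
```

```text
pics
scene {'vfov': 57.49414893542119, 'cx': 317.65224002303717, 'cy': 237.25563530844332, 'cam_to_world': array([[ 0.16196676,  0.68671073, -0.70865728,  1.1477121 ],
       [ 0.98679062, -0.11513019,  0.11397067, -0.0929683 ],
       [-0.00332297, -0.71775581, -0.69628697,  0.68772569],
       [ 0.        ,  0.        ,  0.        ,  1.        ]])}
top {'vfov': 53.07390726545483, 'cx': 319.6172055434021, 'cy': 240.67752123356132, 'cam_to_world': array([[-0.01895419, -0.98752064,  0.1563449 ,  0.40801616],
       [-0.99962166,  0.01559991, -0.02265367,  0.02885197],
       [ 0.019932  , -0.15671513, -0.9874427 ,  1.13992389],
       [ 0.        ,  0.        ,  0.        ,  1.        ]])}
{'clock': 0.1, 'joint_positions': array([ 1.16200432e+00,  3.42660857e-01,  1.52490264e+00, -1.67054893e-05,
        1.27540596e+00, -1.45968501e-01]), 'qd': array([-0.00022195, -0.00039505, -0.00391271, -0.00123015, -0.00011449,
       -0.00214716]), 'tau': array([ 2.63376860e-03, -4.34448874e+01, -2.46494222e+01, -1.03931820e-04,
        4.78118731e-03,  2.27273023e-05]), 'eef_pos': array([0.13622569, 0.50665489, 0.23069798]), 'eef_rot': array([-3.14022817e+00, -1.84451817e-04,  2.87877390e+00]), 'contact_force': array([-0.198999  ,  0.01129182, -0.1574532 ]), 'ft_torque': array([ 0.00833693,  0.00839626, -0.03787708]), 'gripper_force': 0.0, 'opening': 0.08555030878013596}
```

View pics/scene0.png

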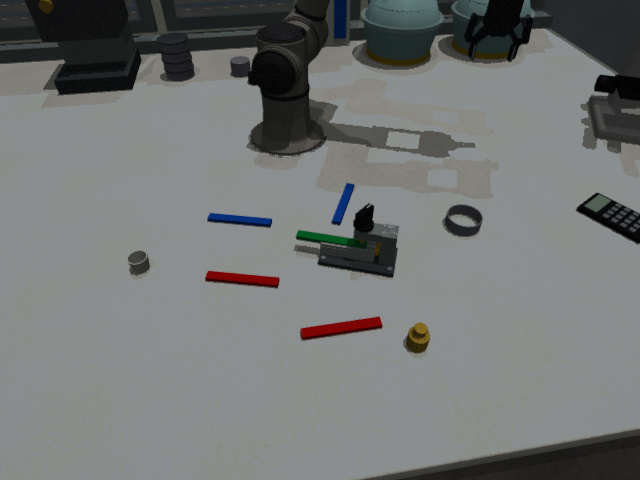

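View pics/top0.png

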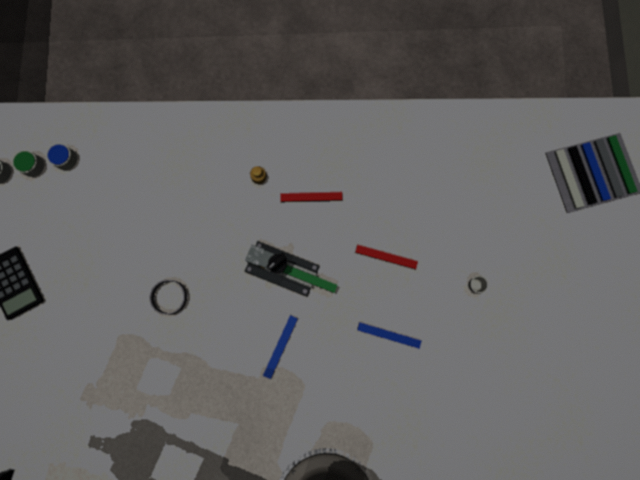

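The scene view shows the clamp at about (365,245), with the green bar sticking out to the left at (300,237). In the top view the knob is at (278,263), the bar tail at (337,289), and the stop is to the left. The blue and red bars are look-alikes. The bystanders are well clear: cup (478,284), ring (170,297) and weight (258,174).

```bash
cat > h.py <<'E'
import cv2,numpy as np
def cloud(p,d,i):
    f=240/np.tan(np.radians(i["vfov"])/2); v,u=np.mgrid[0:480,0:640]
    c=np.stack([(u-i["cx"])/f*d,(v-i["cy"])/f*d,d],-1)
    M=i["cam_to_world"]; return c@M[:3,:3].T+M[:3,3]
def green(p):
    h=cv2.cvtColor(p,cv2.COLOR_BGR2HSV); return (h[...,0]>50)&(h[...,0]<75)&(h[...,1]>150)&(h[...,2]>40)
E
python3 - <<'E'
from cell import *
from h import *
for n in ("top","scene"):
    z=np.load(f"pics/{n}0.npz"); p,d=z["p"],z["d"]; W=cloud(p,d,camera_info(n))
    near=(np.hypot(W[...,0]-.42,W[...,1]-.05)<.25)&(d>0)
    g=green(p)&near; P=W[g]; P=P[(P[:,2]>.03)&(P[:,2]<.06)]
    m=P[:,:2].mean(0); u=np.linalg.svd(P[:,:2]-m)[2][0]; u*=np.sign(u[1]); s=(P[:,:2]-m)@u
    print(n,"bar n",len(P),"mean",m,"z",np.median(P[:,2]),"yaw(y axis dir)",np.degrees(np.arctan2(u[1],u[0])),"tail",m+u*np.percentile(s,1),"head-vis",m+u*np.percentile(s,99))
    k=near&(W[...,2]>.125)&(W[...,2]<.15); P=W[k]; print(" knobtop",len(P),P.mean(0),cv2.minAreaRect((P[:,:2]*1000).astype(np.float32)))
    y=near&(W[...,2]>.08)&(W[...,2]<.1)&(p.max(-1)>50); P=W[y]; print(" arm",len(P),P.mean(0),cv2.minAreaRect((P[:,:2]*1000).astype(np.float32)))
z=np.load("pics/scene0.npz")["p"]; t=np.load("pics/top0.npz")["p"]
a=cv2.resize(z[190:290,285:415],None,fx=4,fy=4,interpolation=cv2.INTER_CUBIC)
b=cv2.resize(t[230:310,235:345],None,fx=2.5,fy=5 if 0 else 2.5,interpolation=cv2.INTER_CUBIC)
c=np.zeros((400,800,3),np.uint8); c[:400,:520]=a; c[:200,522:797]=b; cv2.imwrite("pics/crop.png",np.clip(c*1.6,0,255))
E
```

```text
top bar n 314 mean [0.4925392  0.02280025] z 0.045267098032275466 yaw(y axis dir) 67.20299888903544 tail [ 0.47159708 -0.0270264 ] head-vis [0.51315419 0.07184857]
 knobtop 149 [0.52428519 0.09793265 0.13716215] ((524.96142578125, 98.57449340820312), (14.482263565063477, 43.22161102294922), 39.4710578918457)
 arm 381 [0.54265602 0.14068681 0.0918017 ] ((542.61181640625, 139.4354705810547), (51.304405212402344, 38.59124755859375), 67.16451263427734)
scene bar n 385 mean [0.49606999 0.02801059] z 0.04396925912524807 yaw(y axis dir) 67.4329165770636 tail [ 0.47310204 -0.02725584] head-vis [0.51870434 0.08247431]
 knobtop 179 [0.52964846 0.09731801 0.13413592] ((526.285888671875, 98.19355773925781), (15.073281288146973, 45.09657669067383), 40.1573486328125)
 arm 336 [0.5432132  0.13858559 0.09096339] ((535.1527709960938, 122.7728500366211), (88.45500946044922, 39.735477447509766), 66.3077621459961)[ WARN:0@0.108] global loadsave.cpp:1063 imwrite_ Unsupported depth image for selected encoder is fallbacked to CV_8U.
```

View pics/crop.png

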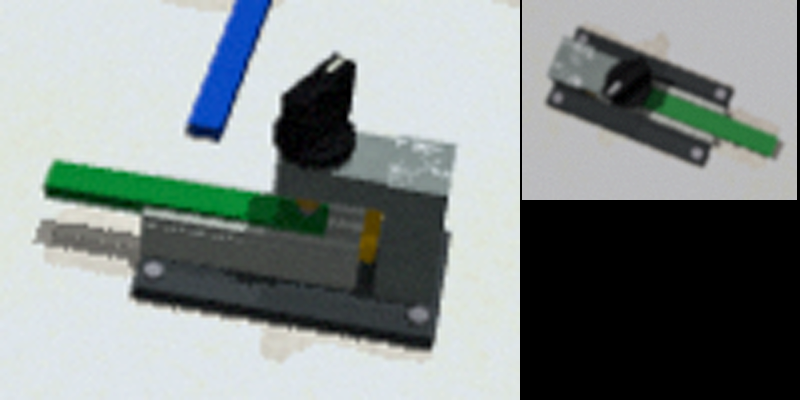

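The crop shows the head about 17 mm short of the stop. The clamp's y axis is at about 67.3° in the world, the knob axis is at about (0.5255, 0.098), and the knob's white line (its −x end) points to about 129.5°. I'll go behind the tail with the gripper shut.

```bash
cat > go.py <<'E'
# usage: go.py x y z yaw_deg : prints tool-frame shift (mm) and turn (deg) to get there
import sys
from cell import *
from h import *
from scipy.spatial.transform import Rotation as Ro
s=sense(); R=Ro.from_euler("xyz",s["eef_rot"]); x,y,z,w=map(float,sys.argv[1:5])
T=Ro.from_euler("xyz",[np.pi,0,np.radians(w)])
print("shift mm",np.round(1000*R.inv().apply(np.array([x,y,z])-s["eef_pos"]),1),"turn",np.round(np.degrees((R.inv()*T).as_rotvec()),1),"q6",round(s["joint_positions"][5],3))
E
cat > st.py <<'E'
from cell import *
from h import *
s=sense(); c,k=np.array([.5255,.098]),np.radians(67.3); e=s["eef_pos"]; d=e[:2]-c
u=np.array([np.cos(k),np.sin(k)]); f=s["contact_force"]
print("t %.2f along %.1f right %.1f z %.1f yaw %.1f | F along %.1f right %.1f z %.1f Mz %.3f | open %.1f grip %.0f q6 %.2f"%(s["clock"],1e3*d@u,1e3*(d[0]*u[1]-d[1]*u[0]),1e3*e[2],np.degrees(s["eef_rot"][2]),f[:2]@u,f[0]*u[1]-f[1]*u[0],f[2],s["ft_torque"][2],1e3*s["opening"],s["gripper_force"],s["joint_positions"][5]))
E
python3 go.py .456 -.068 .231 67.3
```

```text
shift mm [-4.581e+02 -4.718e+02  3.000e-01] turn [-0.1  0.1 97.6] q6 -0.146
```

```bash
python3 -m inch '[[[-0.028,-0.03,0],[0,0,7]],[[-0.056,-0.06,0],[0,0,14]],[[-0.084,-0.09,0],[0,0,21]],[[-0.112,-0.12,0],[0,0,28]],[[-0.14,-0.145,0],[0,0,35]]]' 1; python3 go.py .456 -.068 .231 67.3
```

```text
clock: 0.52
eef_pos: [0.2337, 0.3284, 0.231]
eef_rot: [-3.141, 0.0, 2.263]
contact_force: [1.2, -0.1, 0.2]
opening: 0.0255
gripper_force: 0.0
shift mm [-4.47e+02 -8.17e+01  2.00e-01] turn [-0.   0.  62.3] q6 0.07
```

```bash
python3 -m inch '[[[-0.04,-0.008,0],[0,0,7]],[[-0.08,-0.016,0],[0,0,14]],[[-0.12,-0.024,0],[0,0,21]],[[-0.16,-0.032,0],[0,0,28]],[[-0.2,-0.037,0],[0,0,35]]]' 1; python3 go.py .456 -.068 .231 67.3
```

```text
clock: 0.93
eef_pos: [0.3339, 0.1515, 0.2313]
eef_rot: [-3.141, -0.0, 1.651]
contact_force: [0.8, 1.6, -0.4]
opening: 0.0003
gripper_force: 0.0
shift mm [-2.286e+02  1.041e+02  2.000e-01] turn [-0.  -0.  27.3] q6 0.136
```

```bash
python3 -m inch '[[[-0.036,0.016,0],[0,0,7]],[[-0.072,0.033,0],[0,0,14]],[[-0.11,0.05,0],[0,0,21]],[[-0.147,0.067,0],[0,0,27.3]],[[-0.184,0.084,0],[0,0,27.3]]]' 1; python3 go.py .456 -.068 .231 67.3
```

```text
clock: 1.35
eef_pos: [0.4338, -0.0247, 0.2311]
eef_rot: [-3.141, -0.0, 1.174]
contact_force: [0.6, 0.9, -0.5]
opening: -0.0001
gripper_force: 0.0
shift mm [-31.4  37.2   0.1] turn [-0. -0. -0.] q6 0.163
```

```bash
python3 -m inch '[[[-0.0314,0.0372,0],[0,0,0]],[[-0.0314,0.0372,0],[0,0,0]],[[-0.0314,0.0372,0.04],[0,0,0]],[[-0.0314,0.0372,0.08],[0,0,0]],[[-0.0314,0.0372,0.12],[0,0,0]]]' >/dev/null;  python3 -m inch '[[[0,0,0.03],[0,0,0]],[[0,0,0.06],[0,0,0]],[[0,0,0.08],[0,0,0]],[[0,0,0.08],[0,0,0]]]' >/dev/null; python3 st.py
python3 - <<'E'
from cell import *
from h import *
c=sense()
i=camera_info("wrist"); p,d=read_camera("wrist"); cv2.imwrite("pics/w1.png",p)
E
```

```text
t 2.10 along -178.0 right -4.2 z 27.7 yaw 67.6 | F along -0.8 right -1.0 z 1.0 Mz 0.008 | open -0.1 grip 0 q6 0.08
```

View pics/w1.png

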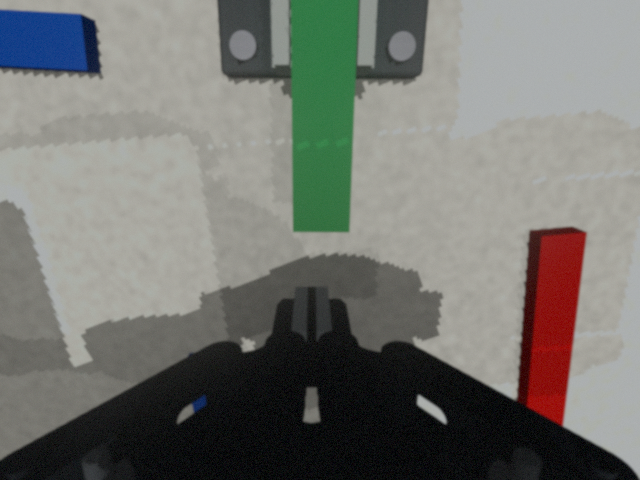

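The wrist view shows the tail centred at (321,231) and the shut fingertips at (312,290), about 3 mm to its left. I'll shift right and approach slowly.

```bash
python3 -m inch '[[[0,0.0037,0],[0,0,0]],[[0.006,0.0037,-0.002],[0,0,0]],[[0.012,0.0037,-0.004],[0,0,0]],[[0.018,0.0037,-0.005],[0,0,0]],[[0.021,0.0037,-0.005],[0,0,0]]]' >/dev/null; python3 st.py
python3 -m inch '[[[0.001,0,0],[0,0,0]],[[0.002,0,0],[0,0,0]],[[0.003,0,0],[0,0,0]],[[0.004,0,0],[0,0,0]],[[0.005,0,0],[0,0,0]]]' >/dev/null; python3 st.py
python3 -m inch '[[[0.001,0,0],[0,0,0]],[[0.002,0,0],[0,0,0]],[[0.003,0,0],[0,0,0]],[[0.004,0,0],[0,0,0]],[[0.005,0,0],[0,0,0]]]' >/dev/null; python3 st.py
python3 -m inch '[[[0.001,0,0],[0,0,0]],[[0.002,0,0],[0,0,0]],[[0.003,0,0],[0,0,0]],[[0.004,0,0],[0,0,0]],[[0.005,0,0],[0,0,0]]]' >/dev/null; python3 st.py
```

```text
t 2.57 along -155.8 right 3.2 z 37.5 yaw 67.7 | F along 0.3 right -0.4 z -0.7 Mz -0.011 | open 0.1 grip 0 q6 0.13
t 2.98 along -151.9 right 2.5 z 36.2 yaw 67.6 | F along -0.5 right -0.5 z -0.5 Mz -0.012 | open -0.1 grip 0 q6 0.14
t 3.40 along -146.8 right 2.5 z 36.3 yaw 67.6 | F along 0.4 right 0.1 z 0.6 Mz -0.013 | open 0.3 grip 0 q6 0.15
t 3.82 along -141.8 right 2.5 z 36.3 yaw 67.6 | F along -0.5 right 0.4 z -0.0 Mz -0.041 | open -0.2 grip 0 q6 0.16
```

```bash
python3 - <<'E'
from cell import *
from h import *
i=camera_info("wrist"); p,d=read_camera("wrist"); cv2.imwrite("pics/w2.png",p[100:420,160:480])
W=cloud(p,d,i); g=green(p)&(W[...,2]>.03)&(W[...,2]<.06); P=W[g][:,:2]
c,k=np.array([.5255,.098]),np.radians(67.3);u=np.array([np.cos(k),np.sin(k)]);D=(P-c)*1e3
a=D@u; r=D[:,0]*u[1]-D[:,1]*u[0]; print("tail",np.percentile(a,1)); 
for lo in (-140,-120,-100): m=(a>lo)&(a<lo+15); print(lo,np.percentile(r[m],[2,50,98]) if m.any() else None)
E
python3 st.py
```

```text
tail -123.56883541124697
-140 [-3.6886235  -1.47207099  3.92091806]
-120 [-7.02301586  1.24529577  7.43553308]
-100 [-7.58707979 -0.71248809  6.64367262]
t 3.87 along -141.6 right 2.5 z 36.3 yaw 67.6 | F along 0.1 right -0.5 z 0.1 Mz 0.015 | open 0.5 grip 0 q6 0.16
```

View pics/w2.png

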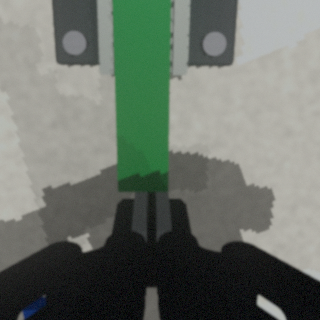

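The tail is at crop (143,190) and the fingertips are centred at (152,193), so they nearly touch and sit 3 mm too far right and a little high. I'll back off, correct that, then push.

```bash
python3 -m inch '[[[-0.004,-0.0025,0.004],[0,0,0]],[[-0.004,-0.0025,0.004],[0,0,0]],[[-0.003,-0.0025,0.004],[0,0,0]],[[-0.002,-0.0025,0.004],[0,0,0]],[[-0.001,-0.0025,0.004],[0,0,0]]]' >/dev/null; python3 st.py
python3 -m inch '[[[0.001,0,0],[0,0,0]],[[0.002,0,0],[0,0,0]],[[0.003,0,0],[0,0,0]],[[0.004,0,0],[0,0,0]],[[0.005,0,0],[0,0,0]]]' >/dev/null; python3 st.py
python3 -m inch '[[[0.001,0,0],[0,0,0]],[[0.002,0,0],[0,0,0]],[[0.003,0,0],[0,0,0]],[[0.004,0,0],[0,0,0]],[[0.005,0,0],[0,0,0]]]' >/dev/null; python3 st.py
```

```text
t 4.28 along -142.8 right 0.1 z 32.3 yaw 67.6 | F along 0.3 right 1.8 z 0.6 Mz 0.009 | open -0.1 grip 0 q6 0.16
t 4.70 along -137.8 right -0.0 z 32.3 yaw 67.6 | F along -0.1 right 0.7 z -0.2 Mz 0.001 | open -0.6 grip 0 q6 0.17
t 5.12 along -132.8 right -0.0 z 32.3 yaw 67.6 | F along -0.7 right 0.4 z 0.5 Mz 0.006 | open 0.0 grip 0 q6 0.18
```

```bash
for i in 1; do
python3 -m inch '[[[0.0007,0,0],[0,0,0]],[[0.0014,0,0],[0,0,0]],[[0.002,0,0],[0,0,0]]]' >/dev/null; python3 st.py
python3 -m inch '[[[0.0007,0,0],[0,0,0]],[[0.0014,0,0],[0,0,0]],[[0.002,0,0],[0,0,0]]]' >/dev/null; python3 st.py; done
python3 - <<'E'
from cell import *
from h import *
for n in ("wrist","scene"):
    i=camera_info(n); p,d=read_camera(n)
    W=cloud(p,d,i); g=green(p)&(W[...,2]>.03)&(W[...,2]<.06); P=W[g][:,:2]
    c,k=np.array([.5255,.098]),np.radians(67.3);u=np.array([np.cos(k),np.sin(k)]);D=(P-c)*1e3
    a=D@u; a=a[abs(D[:,0]*u[1]-D[:,1]*u[0])<15]; print(n,"tail",np.percentile(a,[.2,1]),"head",np.percentile(a,[99,99.8]))
E
```

```text
t 5.37 along -131.0 right -0.1 z 32.3 yaw 67.7 | F along -5.3 right -0.7 z 1.0 Mz -0.041 | open -0.3 grip 3 q6 0.18
t 5.62 along -130.8 right -0.1 z 32.3 yaw 67.7 | F along -16.9 right 0.5 z 2.0 Mz -0.018 | open 0.1 grip 9 q6 0.19
wrist tail [-112.13912056 -109.87849159] head [-20.28214633 -19.93770895]
scene tail [-110.54962362 -109.03081074] head [-27.75286067  -2.07345782]
```

The push stiffened to 17 N at −131 mm, exactly the home position. I'll back off, rise and verify.

```bash
python3 -m inch '[[[-0.001,0,0],[0,0,0]],[[-0.002,0,0],[0,0,0]],[[-0.004,0,0],[0,0,0]],[[-0.012,0,0],[0,0,0]],[[-0.022,0,0],[0,0,0]]]' >/dev/null; python3 st.py
python3 -m inch '[[[-0.01,0,-0.01],[0,0,0]],[[-0.01,0,-0.05],[0,0,0]],[[-0.01,0,-0.09],[0,0,0]],[[-0.01,0,-0.13],[0,0,0]],[[-0.01,0,-0.17],[0,0,0]]]' 0 >/dev/null; python3 -m inch '[[[0,0,-0.02],[0,0,0]],[[0,0,-0.02],[0,0,0]],[[0,0,-0.02],[0,0,0]]]' 0 > /dev/null; python3 st.py;  python3 - <<'E'
from cell import *
from h import *
P=[]
p,d=read_camera("scene"); np.savez("pics/s1.npz",p=p,d=d)
a=cv2.resize(p[190:290,285:415],None,fx=5,fy=5,interpolation=cv2.INTER_CUBIC); cv2.imwrite("pics/s1.png",a)
E
python3 go.py .5255 .098 .231 129.5
```

```text
t 6.13 along -151.0 right -0.0 z 32.3 yaw 67.7 | F along -0.6 right 0.1 z -0.5 Mz 0.041 | open -0.1 grip 0 q6 0.14
t 6.80 along -161.6 right 0.4 z 223.8 yaw 67.6 | F along 0.3 right -0.3 z -0.9 Mz -0.010 | open 85.3 grip 0 q6 0.12
shift mm [161.6   1.2  -8.6] turn [  0.   -0.  -61.9] q6 0.116
```

View pics/s1.png

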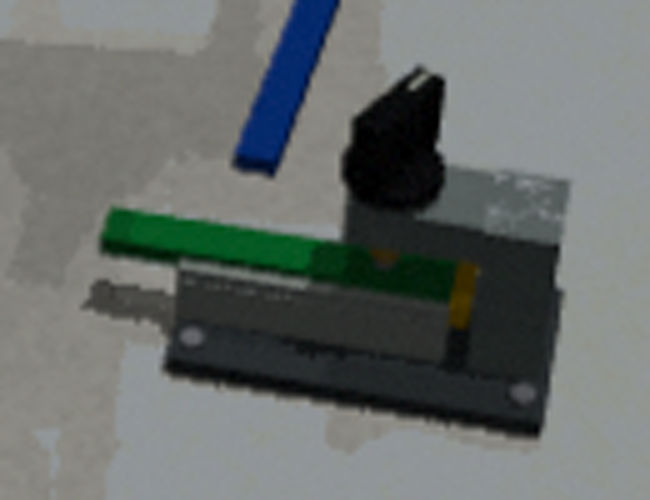

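The head now touches the yellow stop at crop (460,285). Next I'll go above the knob.

```bash
python3 -m inch '[[[0.035,0,-0.008],[0,0,-7]],[[0.07,0,-0.015],[0,0,-14]],[[0.1,0,-0.02],[0,0,-21]],[[0.13,0,-0.02],[0,0,-28]],[[0.155,0,-0.02],[0,0,-35]]]' >/dev/null; python3 -m inch '[[[0,0,0],[0,0,-7]],[[0,0,0],[0,0,-14]],[[0,0,0],[0,0,-21]],[[0,0,0],[0,0,-27]],[[0,0,0],[0,0,-27]]]' >/dev/null; python3 -m inch '[[[0,0,0],[0,0,0]],[[0,0,0],[0,0,0]]]' >/dev/null;  python3 st.py
cat > kn.py <<'E'
from cell import *
from h import *
import sys
n=sys.argv[1]
i=camera_info(n); p,d=read_camera(n); W=cloud(p,d,i)
if len(sys.argv)>2: cv2.imwrite(sys.argv[2],p)
m=(np.hypot(W[...,0]-.5255,W[...,1]-.098)<.04)&(abs(W[...,2]-.138)<.007)&(d>0); P=W[m]
print(n,len(P),np.median(P[:,2]) if len(P) else 0,cv2.minAreaRect((P[:,:2]*1000).astype(np.float32)) if len(P) else 0)
E
python3 kn.py wrist pics/w3.png; python3 kn.py top;python3 go.py .5255 .098 .18 129.5
```

```text
t 7.85 along -6.3 right -1.1 z 241.3 yaw 129.4 | F along 0.2 right 0.2 z -0.5 Mz 0.008 | open 85.5 grip 0 q6 -0.66
wrist 1246 0.138312997454772 ((524.0371704101562, 99.23619079589844), (13.888860702514648, 43.27134704589844), 39.41922378540039)
top 4 0.13566806090397776 ((507.6707458496094, 110.8139419555664), (4.266018390655518, 2.0078492164611816), 87.62451171875)
shift mm [ 2.   5.9 61.8] turn [-0. -0.  0.] q6 -0.659
```

View pics/w3.png

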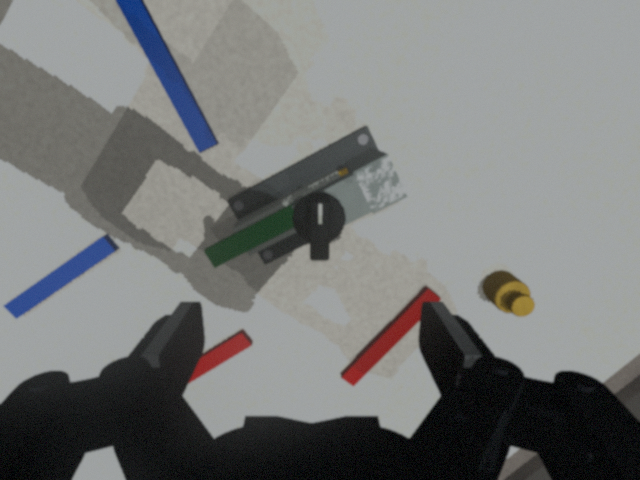

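The wrist view shows the knob at (320,215), square to the fingers, with the white line on its upper half. I'll centre and descend.

```bash
python3 go.py .5243 .0990 .110 129.4
```

```text
shift mm [  3.5   5.7 131.8] turn [-0.  -0.   0.1] q6 -0.659
```

```bash
python3 -m inch '[[[0.0035,0.0057,0.03],[0,0,0]],[[0.0035,0.0057,0.05],[0,0,0]],[[0.0035,0.0057,0.06],[0,0,0]],[[0.0035,0.0057,0.06],[0,0,0]]]' >/dev/null; python3 st.py; python3 kn.py wrist pics/w4.png; python3 go.py .5243 .0990 .110 129.4
```

```text
t 8.28 along 0.1 right -2.5 z 180.1 yaw 129.6 | F along 0.2 right -0.3 z -0.2 Mz -0.055 | open 85.6 grip 0 q6 -0.65
wrist 1993 0.13835401456748656 ((524.1047973632812, 98.76174926757812), (14.01540756225586, 44.32377243041992), 38.973697662353516)
shift mm [-0.2  0.1 71.7] turn [-0.1 -0.1  0.2] q6 -0.648
```

View pics/w4.png

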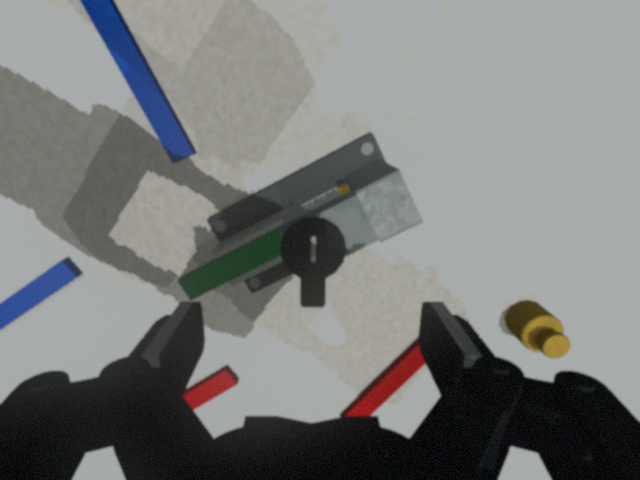

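The knob is centred between the fingers at (313,250). I'll descend and grip.

```bash
python3 -m inch '[[[0,0,0.02],[0,0,0]],[[0,0,0.04],[0,0,0]],[[0,0,0.06],[0,0,0]],[[0,0,0.07],[0,0,0]],[[0,0,0.07],[0,0,0]]]' >/dev/null; python3 st.py; 
python3 -m inch '[[[0,0,0],[0,0,0]],[[0,0,0],[0,0,0]],[[0,0,0],[0,0,0]],[[0,0,0],[0,0,0]],[[0,0,0],[0,0,0]]]' 1 >/dev/null; python3 st.py; python3 -m inch '[[[0,0,0],[0,0,0]],[[0,0,0],[0,0,0]],[[0,0,0],[0,0,0]],[[0,0,0],[0,0,0]],[[0,0,0],[0,0,0]]]' 1 >/dev/null; python3 st.py
```

```text
t 8.75 along 0.4 right -1.7 z 111.4 yaw 129.6 | F along 0.3 right -0.6 z 0.4 Mz 0.031 | open 85.1 grip 0 q6 -0.65
t 9.17 along 1.0 right -0.9 z 113.1 yaw 129.6 | F along -0.5 right 0.7 z -0.1 Mz -0.042 | open 25.4 grip 0 q6 -0.65
t 9.58 along 0.3 right -1.3 z 113.0 yaw 129.6 | F along -3.5 right -2.1 z 6.1 Mz -0.196 | open 12.8 grip 59 q6 -0.65
```

```bash
python3 -m inch '[[[0,0,0],[0,0,3]],[[0,0,0],[0,0,6]],[[0,0,0],[0,0,9]],[[0,0,0],[0,0,12]],[[0,0,0],[0,0,15]]]' >/dev/null; python3 st.py
python3 -m inch '[[[0,0,0],[0,0,3]],[[0,0,0],[0,0,6]],[[0,0,0],[0,0,9]],[[0,0,0],[0,0,12]],[[0,0,0],[0,0,15]]]' >/dev/null; python3 st.py
python3 -m inch '[[[0,0,0],[0,0,2.5]],[[0,0,0],[0,0,5]]]' >/dev/null; python3 st.py
python3 -m inch '[[[0,0,0],[0,0,2.5]],[[0,0,0],[0,0,5]]]' >/dev/null; python3 st.py
python3 -m inch '[[[0,0,0],[0,0,2.5]],[[0,0,0],[0,0,5]]]' >/dev/null; python3 st.py
python3 -m inch '[[[0,0,0],[0,0,2.5]],[[0,0,0],[0,0,5]]]' >/dev/null; python3 st.py
```

```text
t 10.00 along 0.4 right -1.3 z 113.0 yaw 114.5 | F along -2.8 right -1.7 z 4.9 Mz 0.195 | open 12.9 grip 59 q6 -0.38
t 10.42 along 0.5 right -1.1 z 113.0 yaw 99.5 | F along -2.0 right -1.2 z 5.6 Mz 0.211 | open 12.9 grip 59 q6 -0.12
t 10.58 along 0.5 right -1.1 z 113.1 yaw 94.5 | F along -2.2 right -0.2 z 4.6 Mz 0.161 | open 12.7 grip 59 q6 -0.04
t 10.75 along 0.5 right -1.0 z 113.1 yaw 89.6 | F along -1.5 right -1.2 z 4.0 Mz 0.233 | open 12.9 grip 59 q6 0.05
t 10.92 along 0.6 right -1.0 z 113.1 yaw 84.5 | F along -1.2 right -0.5 z 3.8 Mz 0.150 | open 12.9 grip 59 q6 0.14
t 11.08 along 0.6 right -0.9 z 113.0 yaw 79.6 | F along -2.4 right -1.1 z 4.2 Mz 0.102 | open 12.8 grip 59 q6 0.23
```

```bash
python3 -m inch '[[[0,0,0],[0,0,2.5]],[[0,0,0],[0,0,5]]]' >/dev/null; python3 st.py
python3 -m inch '[[[0,0,0],[0,0,2.5]],[[0,0,0],[0,0,5]]]' >/dev/null; python3 st.py
python3 -m inch '[[[0,0,0],[0,0,2.5]],[[0,0,0],[0,0,5]]]' >/dev/null; python3 st.py
python3 -m inch '[[[0,0,0],[0,0,2.5]],[[0,0,0],[0,0,5]]]' >/dev/null; python3 st.py
python3 -m inch '[[[0,0,0],[0,0,2.5]],[[0,0,0],[0,0,5]]]' >/dev/null; python3 st.py
python3 -m inch '[[[0,0,0],[0,0,2.5]],[[0,0,0],[0,0,5]]]' >/dev/null; python3 st.py
```

```text
t 11.25 along 0.6 right -0.9 z 113.0 yaw 74.5 | F along -1.4 right -0.2 z 4.6 Mz 0.171 | open 12.8 grip 59 q6 0.31
t 11.42 along 0.6 right -0.9 z 113.0 yaw 69.5 | F along -2.1 right 0.2 z 3.7 Mz 0.193 | open 12.8 grip 59 q6 0.40
t 11.58 along 0.6 right -0.8 z 113.0 yaw 64.5 | F along -1.2 right 0.4 z 4.3 Mz 0.173 | open 12.6 grip 59 q6 0.49
t 11.75 along 0.6 right -0.7 z 113.0 yaw 59.6 | F along -2.3 right 0.9 z 4.1 Mz 0.121 | open 13.0 grip 59 q6 0.57
t 11.92 along 0.6 right -0.7 z 113.1 yaw 54.6 | F along -2.6 right 0.8 z 3.0 Mz 0.177 | open 12.7 grip 59 q6 0.66
t 12.08 along 0.5 right -0.6 z 113.0 yaw 49.6 | F along -2.1 right 0.8 z 3.0 Mz 0.201 | open 12.9 grip 59 q6 0.75
```

```bash
python3 -m inch '[[[0,0,0],[0,0,2.5]],[[0,0,0],[0,0,5]]]' >/dev/null; python3 st.py
python3 -m inch '[[[0,0,0],[0,0,2.5]],[[0,0,0],[0,0,5]]]' >/dev/null; python3 st.py
python3 -m inch '[[[0,0,0],[0,0,2.5]],[[0,0,0],[0,0,5]]]' >/dev/null; python3 st.py
python3 -m inch '[[[0,0,0],[0,0,2.5]],[[0,0,0],[0,0,5]]]' >/dev/null; python3 st.py
python3 -m inch '[[[0,0,0],[0,0,2.5]],[[0,0,0],[0,0,5]]]' >/dev/null; python3 st.py
python3 -m inch '[[[0,0,0],[0,0,2.5]],[[0,0,0],[0,0,5]]]' >/dev/null; python3 st.py
```

```text
t 12.25 along 0.5 right -0.6 z 113.1 yaw 44.6 | F along -1.7 right 0.6 z 4.0 Mz 0.173 | open 13.2 grip 59 q6 0.84
t 12.42 along 0.5 right -0.5 z 113.1 yaw 39.6 | F along -2.1 right 1.5 z 4.1 Mz 0.162 | open 12.6 grip 59 q6 0.92
t 12.58 along 0.5 right -0.5 z 113.1 yaw 34.6 | F along -2.3 right -0.1 z 4.8 Mz 0.179 | open 13.2 grip 59 q6 1.01
t 12.75 along 0.4 right -0.4 z 113.2 yaw 29.6 | F along -2.6 right 1.0 z 4.6 Mz 0.254 | open 13.1 grip 59 q6 1.10
t 12.92 along 0.4 right -0.4 z 113.2 yaw 24.6 | F along -3.2 right 0.6 z 4.6 Mz 0.323 | open 12.8 grip 59 q6 1.19
t 13.08 along 0.4 right -0.4 z 113.3 yaw 19.6 | F along -4.0 right 0.5 z 4.4 Mz 0.344 | open 12.9 grip 59 q6 1.27
```

The torque started climbing near yaw 30°. I'll take finer samples.

```bash
python3 -m inch '[[[0,0,0],[0,0,2]]]' >/dev/null; python3 st.py
python3 -m inch '[[[0,0,0],[0,0,2]]]' >/dev/null; python3 st.py
python3 -m inch '[[[0,0,0],[0,0,2]]]' >/dev/null; python3 st.py
python3 -m inch '[[[0,0,0],[0,0,2]]]' >/dev/null; python3 st.py
python3 -m inch '[[[0,0,0],[0,0,2]]]' >/dev/null; python3 st.py
python3 -m inch '[[[0,0,0],[0,0,2]]]' >/dev/null; python3 st.py
```

```text
t 13.17 along 0.3 right -0.4 z 113.3 yaw 17.6 | F along -3.6 right 1.5 z 5.2 Mz 0.357 | open 13.1 grip 59 q6 1.31
t 13.25 along 0.3 right -0.4 z 113.3 yaw 15.6 | F along -3.3 right 1.7 z 5.4 Mz 0.396 | open 12.8 grip 59 q6 1.34
t 13.33 along 0.3 right -0.4 z 113.3 yaw 13.6 | F along -3.4 right 1.2 z 4.3 Mz 0.358 | open 12.7 grip 59 q6 1.38
t 13.42 along 0.3 right -0.3 z 113.3 yaw 11.6 | F along -3.3 right 0.9 z 4.5 Mz 0.361 | open 12.8 grip 59 q6 1.41
t 13.50 along 0.3 right -0.4 z 113.3 yaw 9.6 | F along -3.0 right 0.8 z 6.5 Mz 0.339 | open 12.7 grip 59 q6 1.45
t 13.58 along 0.3 right -0.3 z 113.3 yaw 7.6 | F along -3.9 right 1.7 z 4.4 Mz 0.445 | open 12.7 grip 59 q6 1.48
```

```bash
cat > ka.py <<'E'
from cell import *
from h import *
y=np.degrees(sense()["eef_rot"][2]); i=camera_info("wrist"); p,d=read_camera("wrist"); cv2.imwrite("pics/w5.png",p); np.savez("pics/w5.npz",p=p,d=d)
W=cloud(p,d,i); m=(np.hypot(W[...,0]-.5243,W[...,1]-.099)<.03)&(abs(W[...,2]-.138)<.004)&(d>0); P=W[m]
v,u=np.where(m); print("tool yaw",y,"n",len(P),"px",u.min(),u.max(),v.min(),v.max())
r=cv2.minAreaRect((P[:,:2]*1000).astype(np.float32)); print(r)
E
python3 ka.py; for i in 1 2 3; do python3 st.py; done
```

```text
tool yaw 7.606587612411085 n 4722 px 255 368 278 386
((524.8900756835938, 98.11631774902344), (38.823707580566406, 38.749664306640625), 52.51536178588867)
t 13.63 along 0.3 right -0.3 z 113.3 yaw 7.5 | F along -3.9 right 1.4 z 5.4 Mz 0.243 | open 13.4 grip 59 q6 1.48
t 13.63 along 0.3 right -0.3 z 113.3 yaw 7.5 | F along -3.9 right 1.4 z 5.4 Mz 0.243 | open 13.4 grip 59 q6 1.48
t 13.63 along 0.3 right -0.3 z 113.3 yaw 7.5 | F along -3.9 right 1.4 z 5.4 Mz 0.243 | open 13.4 grip 59 q6 1.48
```

View pics/w5.png

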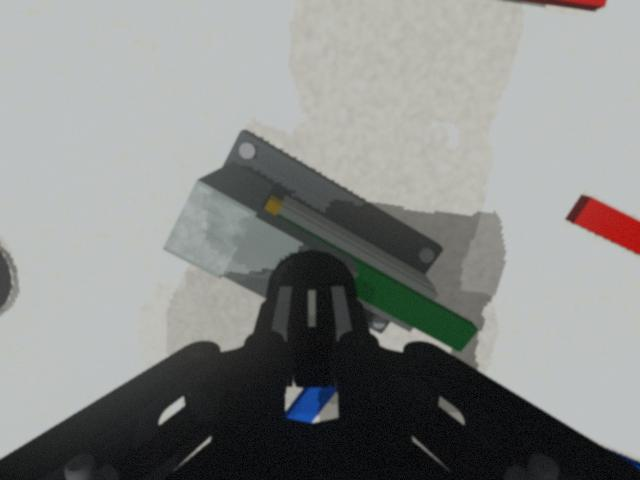

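The white line shows upright at (312,290–325) between the pads, so the knob is following the tool. I'll measure its angle.

```bash
cat > wl.py <<'E'
from h import *
def line(p,W):
    g=p.min(-1).astype(int); m=np.zeros(g.shape,bool); m[270:345,296:328]=g[270:345,296:328]>90
    v,u=np.where(m); c=W[m][:,:2]; e=np.cov(np.stack([u,v])); 
    a=np.linalg.eigh(e)[1][:,1]; a*=np.sign(a[1]); X=np.mgrid[0:480,0:640]
    pts=[]
    for k in range(v.min()+3,v.max()-2):
        w=np.clip(g[k,296:328]-60,0,None)*1.; pts.append((k,(w*np.arange(296,328)).sum()/w.sum()))
    f=np.polyfit(*np.array(pts).T,1); print(len(v),u.min(),u.max(),v.min(),v.max(),"image lean deg",np.degrees(np.arctan(f[0])),np.degrees(np.arctan2(a[0],a[1])))
if __name__=="__main__":
    z=np.load("pics/w5.npz"); line(z["p"],np.zeros((480,640,2)))
    for k in (285,300,315,330,345): print(z["p"].min(-1)[k,296:330:2])
E
python3 wl.py
```

```text
52 310 313 292 313 image lean deg 0.13553887472981685 0.16501949280018355
[29 27 17 26 20 16 24 23 24 17 13 12  9 18 14 15 14]
[30 23 30 21 24 30 69 93 89 82 37 23 20 19 20 11 23]
[21 24 21 28 22 33 61 81 84 74 37 18 18 12 20 15 17]
[24 25 20 17 23 16 17 15 18 22 24 12 19 18 11 11 17]
[20 13 12  8 25 14 19 16 20  7 14 11 14  9 11  8  7]
```

The knob is aligned with the tool to about 0.2°, so tool yaw equals knob angle. Torque was 0.18 at yaw 34.6°, 0.25 at 29.6° and at least 0.32 from 24.6° on, which puts the jump at about 30°. The target is therefore yaw −15°, another 22.5°.

```bash
python3 -m inch '[[[0,0,0],[0,0,2.5]],[[0,0,0],[0,0,5]]]' >/dev/null; python3 st.py
python3 -m inch '[[[0,0,0],[0,0,2.5]],[[0,0,0],[0,0,5]]]' >/dev/null; python3 st.py
python3 -m inch '[[[0,0,0],[0,0,2.5]],[[0,0,0],[0,0,5]]]' >/dev/null; python3 st.py
python3 -m inch '[[[0,0,0],[0,0,2.5]],[[0,0,0],[0,0,5]]]' >/dev/null; python3 st.py
python3 -m inch '[[[0,0,0],[0,0,1.2]],[[0,0,0],[0,0,2.4]]]' >/dev/null; python3 st.py
python3 -m inch '[[[0,0,0],[0,0,0]],[[0,0,0],[0,0,0]]]' >/dev/null; python3 st.py; python3 ka.py; python3 wl.py|head -1
```

```text
t 13.80 along 0.2 right -0.3 z 113.3 yaw 2.6 | F along -4.2 right 1.3 z 5.8 Mz 0.387 | open 12.6 grip 59 q6 1.57
t 13.97 along 0.2 right -0.3 z 113.3 yaw -2.4 | F along -4.0 right 1.5 z 6.3 Mz 0.419 | open 13.1 grip 59 q6 1.66
t 14.13 along 0.1 right -0.3 z 113.3 yaw -7.4 | F along -5.0 right 2.2 z 6.1 Mz 0.338 | open 13.1 grip 59 q6 1.74
t 14.30 along 0.1 right -0.3 z 113.3 yaw -12.4 | F along -4.6 right 1.4 z 5.4 Mz 0.353 | open 13.2 grip 59 q6 1.83
t 14.47 along 0.0 right -0.3 z 113.4 yaw -14.8 | F along -5.4 right 0.8 z 6.9 Mz 0.409 | open 13.0 grip 59 q6 1.87
t 14.63 along 0.0 right -0.3 z 113.3 yaw -14.7 | F along -4.4 right 1.2 z 5.0 Mz 0.166 | open 12.9 grip 59 q6 1.87
tool yaw -14.720147701625843 n 4730 px 255 368 278 386
((524.4953002929688, 98.2320785522461), (39.45375442504883, 39.90613555908203), 29.750518798828125)
96 309 313 291 313 image lean deg -0.260227088014304 -0.1612106593074558
```

The knob is at yaw −14.7°, 45° past the jump. I'll release, rise and verify.

```bash
python3 -m inch '[[[0,0,0],[0,0,0]],[[0,0,0],[0,0,0]],[[0,0,0],[0,0,0]],[[0,0,0],[0,0,0]],[[0,0,0],[0,0,0]]]' 0 >/dev/null; python3 st.py
python3 -m inch '[[[0,0,-0.01],[0,0,0]],[[0,0,-0.03],[0,0,0]],[[0,0,-0.06],[0,0,0]],[[0,0,-0.1],[0,0,0]],[[0,0,-0.12],[0,0,0]]]' 0 >/dev/null; python3 -m inch '[[[0,0,0],[0,0,0]],[[0,0,0],[0,0,0]]]' >/dev/null; python3 st.py; python3 kn.py wrist pics/w6.png
python3 - <<'E'
from cell import *
from h import *
p,d=read_camera("scene"); q=cv2.imread("pics/w6.png")
c=np.zeros((480,800,3),np.uint8); c[:,:400]=q[:,120:520]; c[:400,400:]=cv2.resize(p[190:290,300:400],None,fx=4,fy=4); cv2.imwrite("pics/fin.png",c)
E
```

```text
t 15.10 along 0.9 right -1.4 z 112.2 yaw -14.8 | F along -0.6 right 0.3 z 0.1 Mz 0.044 | open 72.7 grip 0 q6 1.87
t 15.68 along 1.1 right -0.8 z 234.0 yaw -14.7 | F along 1.1 right 0.4 z -0.2 Mz -0.004 | open 85.5 grip 0 q6 1.87
wrist 1286 0.13829515071374163 ((525.099365234375, 97.84184265136719), (14.025508880615234, 43.67654037475586), 77.53160095214844)
```

View pics/fin.png

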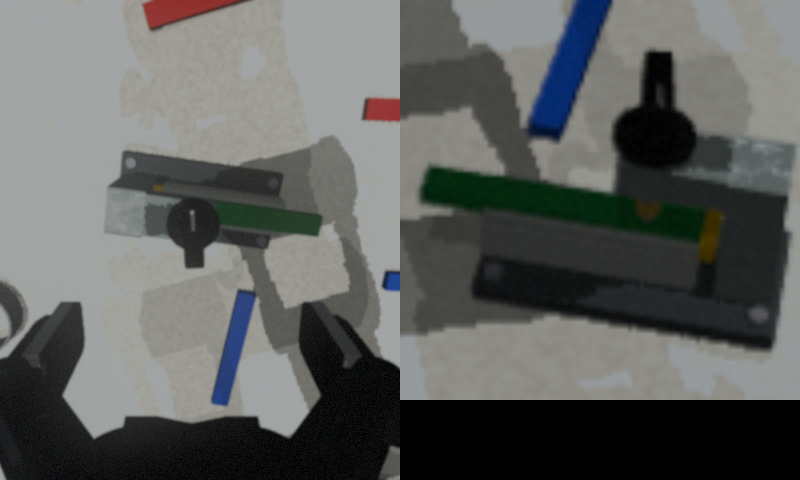

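The final view shows the bar's head against the stop at (710,235), the foot on the bar at (648,210), the knob in line with the tool, and the gripper clear of everything. I'll hand in.

```bash
python3 -c "
from cell import *
print(close_job())"
```

```text
the job is handed in; nothing more can be done
None
```

The bar was pushed home against the yellow stop (peak push about 17 N), the knob was left about 45° past the felt stiffening point (itself located to about ±2.5°), and the gripper was clear when I handed the job in at about 16 s; I never touched the cup, weight or sieve ring.

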